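Let down the heavy ice-chest lid

TASK

Close the ice chest on the drinks trolley: ease its heavy lid down from its stiff hinges with the weight on your fingers, so that it neither drops nor slams onto the seal, then press the front edge gently down until the rubber seal is squeezed fully home (a push of about one kilo's weight, 10 N, is plenty; never force it). Leave everything else on the trolley where it stands.

Things in the scene. Friction and masses are not known exactly. Their poses are not given: they have to be found in the camera images.
- chest: oak ice chest with steel liner, fixed on the trolley. Body 200 mm deep (its x), 300 mm wide (its y), 100 mm high. Origin: centre of its underside; x points from the open front to the hinge side, z up. Its front faces the robot's right, so the lid swings sideways as the robot sees it.
- lid (a joint): lid angle, rad: 0 = level, grows as it opens; starts at 1.24 to 1.42. Oak slab, 1.3 to 1.8 kg, 306 mm wide, 22 mm thick; level, its underside is 5 mm and its top 27 mm above the hinge axis. Stiff hinges (0.95 N m) hold it near upright; somewhere between 1.1 and 0.8 rad its weight wins and it falls unless held from below. Let down, it rests on its seal at about -0.01 to 0.04 rad.
- lid_lip (a point): middle of the lid's lower front edge (the edge of its inner face), 225 mm from the hinge axis, moving with the lid. Level, the lip overhangs the chest's front wall by 25 mm, so fingertips reaching up to 20 mm under it are not trapped. The falling lid bears on the fingers here with 5 to 12 N, until the seal takes it.
- lid_press (a point): point on the lid's top (outer) face, in the middle, 30 mm in from the front edge, 195 mm from the hinge axis: where to press; moves with the lid
- hinge (a point): middle of the hinge axis, along the chest's y at its upper back edge, 100 mm above the trolley top and 100 mm behind the chest's centre
- seal (a joint): squeeze of the rubber bead on the chest's front rim, m: 0 = free, 0.0045 = solid, home. Free, it stands 7 to 13 mm above the rim (its thickness is not measured), so the height at which the lid is home differs by 6 mm and must be felt. The lid's weight squeezes it 1 to 2.5 mm; 4 to 7 N on lid_press takes it home, then it is solid. Let go, it stays (springs back up to 1 mm).
- bowl: bystander: empty olive-green ceramic bowl, 150 mm across, 62 mm high; origin at its underside
- tumbler: bystander: double-walled steel tumbler, 82 mm across the rim, 115 mm high; origin at its underside
- jug: bystander: glass stirring jug, 92 mm across, 155 mm high, handle reaching 81 mm from its axis along its y; origin at its underside
- scoop: bystander: clear acrylic ice scoop lying on the trolley in front of the chest's far corner, 195 mm long along its x (pan to +x, handle to -x), 64 mm wide, 45 mm high; origin under the pan's back

How it is judged:
By the outcome, as a careful person would: the job done as asked, in the order asked, and still so for the second after the job is handed in, with the robot touching nothing.
It also fails if it takes over 72 s, if anything falls off the work surface, if the arm or the gripper's body presses on something with over 40 N, if the wrist force passes 120 N, or if a joint passes its speed limit or range.

ROBOT

A 7-joint arm with a two-finger parallel gripper is mounted at the origin on the work surface. World frame = base frame: x ahead of the robot, y to its left, z up, the work surface at z = 0. Lengths are in m, angles in rad, forces in N, time in s.
With the tool pointing down it reaches from about 0.4 to 0.875 m from the base axis. Payload 19.3 kg.
Tool frame: the origin (TCP) lies at the very end of the fingers, on their centre line; the grasp point (between the pads) lies 19 mm behind it; z points along the fingers, y is the direction in which the jaws open and shut (so a half turn about z gives the same grasp; the last joint's range is limited). The gripper opens to 85 mm and grips with 20 to 120 N. Pads are 22 mm wide; open, the fingers measure 114 mm over their backs; the gripper's body (76 mm by 85 mm) begins 54 mm behind the grasp point. The pads swing forward as they close: fully open they stand 13 mm farther back than shut.
Start: joints at [-1.191, 0.521, -0.036, 1.599, 0.021, 1.021, -0.113], TCP at [0.272, 0.563, 0.231] pointing down, gripper open.
Joint ranges: [-2.91, 2.91], [-0.3, 2.13], [-1.5, 1.42], [0.17, 2.43], [-1.26, 4.41], [0.16, 1.93], [-2.52, 2.52]. Speed limits (rad/s): [1.89, 1.89, 2.39, 2.39, 3.01, 3.01, 3.01].

INTERFACE

Orientations are given as [roll, pitch, yaw] about the fixed x, y, z axes, in that order (R = Rz(yaw) Ry(pitch) Rx(roll)).
In Python, from workcell import * gives the robot as it stands.
- The arm moves only by the shell command python3 -m pendant 'ROWS'. ROWS is JSON, a list of rows, each a list of 7 numbers: the opening, from 0 (shut) to 1 (fully open), then the shift along the tool's x, y, z in mm, then the turn, a rotation vector about the tool's x, y, z in degrees. A call has 1 to 10 rows; each row is the pose to reach, as a shift and turn from the pose commanded when the call began, along the tool's axes at that moment; what a row does not reach only later rows make up. A row lasts 1/12 s, in which the tool goes at most 41.7 mm and 7.16 degrees, less where a joint would pass 70% of its speed; a pose out of reach is approached as far as the arm can. A call with a gripper value outside its range is refused whole. The fingers move at their own pace and stop on an object; the grip force is fixed at half the most. Time passes only in rows, so rows that repeat a pose let the fingers close. It gives the time, the measured TCP pose, the force and the opening at its end, in the units of the state.
- get_obs(): the state, without advancing time (a new reading comes with each control period).
- read_camera(name): name is "scene" or "top" or "wrist"; returns (picture, depth): 420x560x3 uint8, red, green, blue; 420x560 float32, m along the optical axis (not along the pixel's ray), 0 where there is no reading.
- camera_info(name): a dict with "intrinsics" (3x3 intrinsics, pixels), "T" (4x4, takes a point from camera to world coordinates). Camera axes: x right, y up, looking along -z (the intrinsics and any distortion apply to the point x, -y, -z); pixel columns grow to the right and rows downward; lengths in m; the calibration is good to about 2 mm. A picture is of the moment at which its call begins: read the wrist's pose just before it. camera_info takes no time and is no camera call; for the wrist camera it gives the pose at the moment of the call.
- job_done(): hands the job in, once; it reports no verdict.
The state is a dict: "t": time; "joint_pos": joint angles; "dq": joint speeds; "effort": joint torques, N m; "tool_pos": TCP position; "tcp_rot": TCP orientation; "ft_force": force on the tool from outside, world axes, zero at the start; "ft_torque": the same for the moment, N m; "opening": finger opening in m.
Only numpy, scipy, OpenCV 4.12 (cv2) and the standard library are available. Lean on these libraries where they do the work, as an engineer would, in place of code of your own. Each camera call takes 0.05 s, during which the arm holds its last target.

## Working session

There is one attempt and no reset: what is moved stays moved. The work goes in short steps, Python scripts to look and compute and a shell command to move; the robot and the scene stay as the last step left them, time stands still between calls to the robot, and variables do not carry over. Pictures are saved under pics/ and viewed, and the job is handed in when it is done.

```bash
ls; mkdir -p pics; python3 - <<'E'
from workcell import *
import cv2,numpy as np
np.set_printoptions(precision=4,suppress=True)
o=get_obs()
for k,v in o.items(): print(k,np.round(v,4))
for n in ["scene","top","wrist"]:
    p,d=read_camera(n); cv2.imwrite(f"pics/{n}0.png",p[:,:,::-1]); np.savez(f"{n}0.npz",p=p,d=d,**camera_info(n))
    i=camera_info(n);print(n,i)
E
```

```text
pics
t 0.0
joint_pos [-1.1912  0.522  -0.0363  1.6     0.0212  1.0211 -0.1128]
dq [ 0.0022 -0.0007  0.0002  0.0011 -0.0011  0.0004  0.0004]
effort [  0.0002 -92.7092   1.9799 -36.9946   0.0178   0.0079  -0.    ]
tool_pos [0.2716 0.5625 0.2307]
tcp_rot [-3.1405  0.0001  2.6918]
ft_force [ 0.5208 -0.5871 -0.4737]
ft_torque [-0.0479 -0.0387 -0.0057]
opening 0.0856
scene {'intrinsics': array([[385.6469,   0.    , 278.1056],
       [  0.    , 385.6469, 209.9856],
       [  0.    ,   0.    ,   1.    ]]), 'T': array([[ 0.0509, -0.8135,  0.5794,  1.2036],
       [ 0.9986,  0.0481, -0.0202,  0.0692],
       [-0.0114,  0.5796,  0.8148,  0.9365],
       [ 0.    ,  0.    ,  0.    ,  1.    ]])}
top {'intrinsics': array([[478.2138,   0.    , 289.5225],
       [  0.    , 478.2138, 205.6335],
       [  0.    ,   0.    ,   1.    ]]), 'T': array([[-0.0245,  0.9818, -0.1884,  0.4029],
       [-0.9995, -0.0274, -0.013 ,  0.0707],
       [-0.018 ,  0.188 ,  0.982 ,  1.2656],
       [ 0.    ,  0.    ,  0.    ,  1.    ]])}
wrist {'intrinsics': array([[336.7589,   0.    , 281.2603],
       [  0.    , 336.7589, 209.3165],
       [  0.    ,   0.    ,   1.    ]]), 'T': array([[ 0.4354, -0.8654, -0.2479,  0.2096],
       [ 0.9002,  0.4183,  0.1209,  0.594 ],
       [-0.001 , -0.2758,  0.9612,  0.3731],
       [ 0.    ,  0.    ,  0.    ,  1.    ]])}
```

View pics/scene0.png

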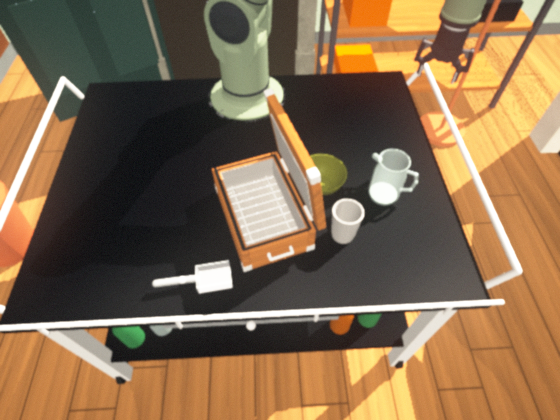

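View pics/top0.png

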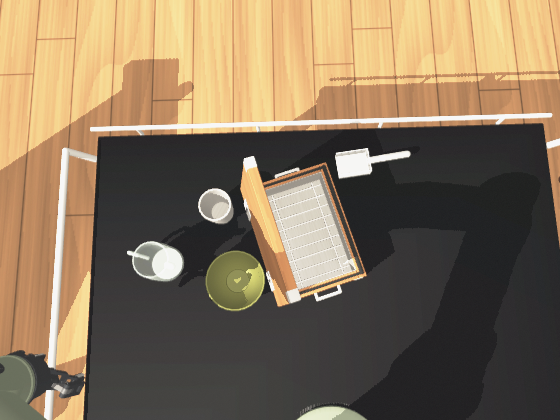

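View pics/wrist0.png

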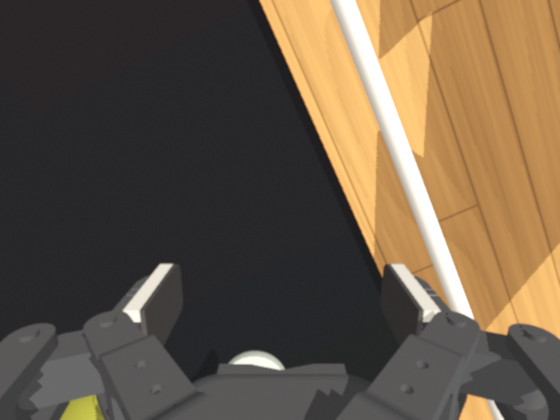

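The scene view shows the chest (215–325, 155–265), its lid standing open on the bowl side, and the bowl, tumbler and jug beyond the lid. In the top view the front rim runs from (325,163) to (365,272), and the lid from (250,160) to (288,303). The arm is to the left, clear of everything. Next I'll measure.

```bash
cat > h.py <<'E'
import numpy as np,cv2
np.set_printoptions(precision=4,suppress=True)
def load(n):
    z=np.load(n+".npz"); return z['p'],z['d'],z['intrinsics'],z['T']
def cloud(d,K,T):
    v,u=np.mgrid[:d.shape[0],:d.shape[1]]
    P=np.stack([(u-K[0,2])/K[0,0]*d,-(v-K[1,2])/K[1,1]*d,-d],-1)
    W=P@T[:3,:3].T+T[:3,3]; W[d<=0]=np.nan; return W
def ray(uv,z,K,T):
    r=T[:3,:3]@np.array([(uv[0]-K[0,2])/K[0,0],-(uv[1]-K[1,2])/K[1,1],-1]); o=T[:3,3]
    return o+r*(z-o[2])/r[2]
def proj(P,K,T):
    c=(np.asarray(P)-T[:3,3])@T[:3,:3]; return K[0,0]*c[...,0]/-c[...,2]+K[0,2],K[1,1]*c[...,1]/c[...,2]+K[1,2]
E
python3 - <<'E'
from h import *
for n in ["top0","scene0"]:
    p,d,K,T=load(n); W=cloud(d,K,T)
    hsv=cv2.cvtColor(p,cv2.COLOR_RGB2HSV)
    inb=(W[...,0]>.3)&(W[...,0]<.95)&(W[...,1]>-.4)&(W[...,1]<.5)
    tz=W[...,2][inb&(abs(W[...,2])<.03)]; print(n,"table z",np.nanmedian(tz), inb.sum())
    org=inb&(hsv[...,0]<22)&(hsv[...,1]>90)&(W[...,2]>.02)
    rim=org&(W[...,2]>.085)&(W[...,2]<.125)
    print("rim z",np.nanpercentile(W[rim][:,2],[5,25,50,75,95]),rim.sum())
    r=cv2.minAreaRect((W[rim][:,:2]*1000).astype(np.float32)); print(r, cv2.boxPoints(r))
    # lid: z>0.13
    lid=inb&(W[...,2]>.13)&(W[...,0]>.4)
    lo=org&(W[...,2]>.14)
    q=W[lo]; print("lid orange",len(q),q.min(0),q.max(0))
    out=(p//2).copy(); out[rim]=(0,255,0); out[lo]=(255,0,0); cv2.imwrite(f"pics/m_{n}.png",out[:,:,::-1])
E
```

```text
top0 table z -0.00025363184533366834 71810
rim z [0.0956 0.0978 0.0996 0.1016 0.1091] 1233
((562.1658935546875, 56.56913757324219), (300.3570556640625, 226.69776916503906), 17.003564834594727) [[385.4055 121.0463]
 [451.6989 -95.7418]
 [738.9263  -7.908 ]
 [672.6329 208.88  ]]
lid orange 2727 [0.3865 0.0745 0.1405] [0.6809 0.2014 0.3313]
scene0 table z 0.002020122154978654 74035
rim z [0.091  0.1004 0.102  0.1038 0.1109] 2059
((561.8927001953125, 56.26715087890625), (307.2295227050781, 223.88839721679688), 16.877925872802734) [[382.3937 118.7899]
 [447.396  -95.4546]
 [741.3917  -6.2556]
 [676.3894 207.9889]]
lid orange 1496 [0.4008 0.0739 0.1402] [0.689  0.2038 0.3304]
```

```bash
cat >> h.py <<'E'
YAW=np.deg2rad(16.95)
U=np.array([-np.sin(YAW),np.cos(YAW),0]); V=np.array([-np.cos(YAW),-np.sin(YAW),0]); Z=np.array([0,0,1.])
E
python3 - <<'E'
from h import *
F=[]
for n in ["top0","scene0"]:
    p,d,K,T=load(n); W=cloud(d,K,T)
    hsv=cv2.cvtColor(p,cv2.COLOR_RGB2HSV)
    inb=(W[...,0]>.3)&(W[...,0]<.95)&(W[...,1]>-.4)&(W[...,1]<.5)
    org=inb&(hsv[...,0]<22)&(hsv[...,1]>90)&(W[...,2]>.085)&(W[...,2]<.115)
    q=W[org]; s=q@U; v=q@V
    fr=np.percentile(s,[.5,1,2,5]); print(n,"front s",fr,"v ext",np.percentile(v[s<s.min()+.12],[.5,1,50,99,99.5]))
    # lid profile
    c0=np.array([.565,.044,0]); a=W-c0; S=a@U; Vv=a@V; z=W[...,2]
    m=inb&(z>.13)&(abs(Vv)<.16)&(S>0)&(S<.22)
    print("lid pts",m.sum())
    for lo,hi in [(-.14,-.07),(-.07,0),(0,.07),(.07,.14)]:
        k=m&(Vv>lo)&(Vv<hi)
        for zz in np.arange(.14,.34,.03):
            kk=k&(abs(z-zz)<.006)
            if kk.sum()>5: print(lo,round(zz,3),kk.sum(),np.percentile(S[kk],[5,50,95]))
    k=m&(z>.29); print("top z",np.nanpercentile(z[k],[50,95,99,100]), "S at top",np.nanmedian(S[m&(z>np.nanmax(z[k])-.006)]), "V",np.nanpercentile(Vv[k],[0,1,99,100]))
E
```

```text
top0 front s [-0.2228 -0.2224 -0.2222 -0.2212] v ext [-0.7036 -0.703  -0.5467 -0.4048 -0.4047]
lid pts 3309
-0.14 0.14 19 [0.1209 0.1232 0.1246]
-0.14 0.17 19 [0.115  0.1158 0.1167]
-0.14 0.2 18 [0.1101 0.111  0.1117]
-0.14 0.23 19 [0.1054 0.1062 0.107 ]
-0.14 0.26 25 [0.1005 0.1014 0.1023]
-0.14 0.29 25 [0.0955 0.0962 0.0973]
-0.14 0.32 332 [0.0702 0.0794 0.0914]
-0.07 0.14 15 [0.12   0.1208 0.1218]
-0.07 0.17 22 [0.1148 0.1158 0.1169]
-0.07 0.2 22 [0.1101 0.1111 0.112 ]
-0.07 0.23 22 [0.1053 0.1061 0.1069]
-0.07 0.26 23 [0.1005 0.1013 0.1021]
-0.07 0.29 25 [0.0955 0.0963 0.0976]
-0.07 0.32 333 [0.07   0.0794 0.0911]
0 0.14 19 [0.1198 0.1208 0.1229]
0 0.17 20 [0.1148 0.1159 0.1167]
0 0.2 18 [0.1101 0.1109 0.1117]
0 0.23 20 [0.1053 0.106  0.1068]
0 0.26 29 [0.1001 0.1013 0.1022]
0 0.29 30 [0.0953 0.0963 0.0972]
0 0.32 343 [0.0705 0.0798 0.0912]
0.07 0.14 21 [0.1201 0.1225 0.1242]
0.07 0.17 24 [0.1148 0.1158 0.1168]
0.07 0.2 19 [0.1101 0.1108 0.1116]
0.07 0.23 23 [0.105 0.106 0.107]
0.07 0.26 28 [0.1002 0.1011 0.1021]
0.07 0.29 31 [0.0951 0.0962 0.0972]
0.07 0.32 377 [0.0703 0.0801 0.
[... 611 characters left out ...]
 0.0831]
-0.07 0.26 24 [0.0767 0.0776 0.0785]
-0.07 0.29 22 [0.0741 0.0754 0.0764]
-0.07 0.32 119 [0.0703 0.0741 0.0864]
0 0.14 15 [0.0965 0.0973 0.0981]
0 0.17 12 [0.0917 0.0921 0.0926]
0 0.2 15 [0.0866 0.0874 0.0884]
0 0.23 20 [0.0815 0.0826 0.0839]
0 0.26 15 [0.0772 0.0776 0.0789]
0 0.29 19 [0.0744 0.0754 0.0762]
0 0.32 105 [0.0704 0.0734 0.084 ]
0.07 0.14 10 [0.0965 0.0973 0.0981]
0.07 0.17 7 [0.0921 0.0929 0.0932]
0.07 0.2 10 [0.0867 0.0876 0.0893]
0.07 0.23 8 [0.0821 0.0829 0.0832]
0.07 0.26 12 [0.0768 0.0775 0.0784]
0.07 0.29 21 [0.0749 0.0755 0.0766]
0.07 0.32 86 [0.0704 0.0736 0.088 ]
top z [0.3254 0.3283 0.3292 0.3304] S at top 0.0813588250876913 V [-0.1547 -0.1536  0.1477  0.154 ]
```

View pics/m_top0.png

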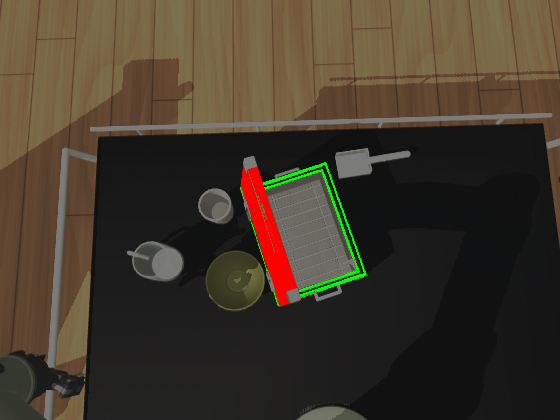

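Measured from both views: chest yaw is 16.95° (the hinge direction U points along azimuth 107°), the chest centre is at about (0.565, 0.044), and the lid is at about 1.41 rad with its lip at z≈0.323. My plan is to straddle the free edge with the fingers and carry the lid round as in a cage. I'll rehearse the arc clear of the lid first.

```bash
python3 -m pendant '[[1,0,0,-120,0,0,0],[1,0,0,-240,0,0,0],[1,0,0,-240,0,0,0],[1,0,0,-240,0,0,0],[1,0,0,-250,0,0,0],[1,-320,-266,-260,0,0,0],[1,-320,-266,-260,0,0,0],[1,-320,-266,-260,0,0,0],[1,-320,-266,-260,0,0,0],[1,-320,-266,-260,0,0,0]]'; python3 - <<'E'
from workcell import *; import numpy as np
o=get_obs(); print(np.round(o['joint_pos'],4),np.round(o['tool_pos'],4),np.round(o['tcp_rot'],4))
E
```

```text
t: 0.98
tool_pos: [0.3578, 0.3727, 0.4655]
tcp_rot: [-3.142, -0.0, 2.692]
ft_force: [1.6, 0.4, 1.3]
opening: 0.0855
[-0.9633  0.1801  0.0524  1.5065 -0.0096  1.4554  0.2105] [0.3578 0.3727 0.4655] [-3.1415e+00 -1.0000e-04  2.6919e+00]
```

```bash
R='python3 -m pendant'; python3 -m pendant '[[1,-485,-402,-35,0,0,0],[1,-485,-402,-35,0,0,0],[1,-485,-402,-35,0,0,0],[1,-485,-402,-35,0,0,0],[1,-485,-402,-35,0,0,0],[1,-485,-402,-35,0,0,0],[1,-485,-402,-35,0,0,0],[1,-485,-402,-35,0,0,0],[1,-485,-402,-35,0,0,0],[1,-485,-402,-35,0,0,0]]'; python3 - <<'E'
from workcell import *; import numpy as np
o=get_obs(); print(np.round(o['joint_pos'],4),np.round(o['tool_pos'],4),np.round(o['tcp_rot'],4))
E
```

```text
t: 1.82
tool_pos: [0.5307, -0.0057, 0.4887]
tcp_rot: [3.141, 0.0, 2.692]
ft_force: [1.1, 1.9, -0.2]
opening: 0.0853
[-0.4023  0.2097  0.3852  1.4352 -0.0785  1.5115  1.1012] [ 0.5307 -0.0057  0.4887] [3.1414e+00 2.0000e-04 2.6921e+00]
```

```bash
python3 -m pendant '[[1,-290,-240,-35,0,0,0],[1,-290,-240,-35,0,0,0],[1,-290,-240,-35,0,0,0],[1,-290,-240,-35,0,0,0],[1,-290,-240,-35,0,0,0],[1,-290,-240,-35,0,0,0],[1,-290,-240,-35,0,0,0],[1,-290,-240,-35,0,0,0]]'; python3 - <<'E'
from workcell import *; import numpy as np
o=get_obs(); print(np.round(o['joint_pos'],4),np.round(o['tool_pos'],4),np.round(o['tcp_rot'],4))
E
```

```text
t: 2.48
tool_pos: [0.6667, -0.3019, 0.5185]
tcp_rot: [-3.141, -0.001, 2.691]
ft_force: [1.1, 0.6, 2.5]
opening: 0.0855
[ 0.1862  0.6832  0.4631  0.6792 -0.2951  1.8227  1.6007] [ 0.6667 -0.3019  0.5185] [-3.1413e+00 -6.0000e-04  2.6913e+00]
```

```bash
cat > kin.py <<'E'
import numpy as np, itertools
from scipy.spatial.transform import Rotation as Ro
from scipy.optimize import least_squares
D=[([-1.1912,.522,-.0363,1.6,.0212,1.0211,-.1128],[.2716,.5625,.2307],[-3.1405,.0001,2.6918]),
([-.9633,.1801,.0524,1.5065,-.0096,1.4554,.2105],[.3578,.3727,.4655],[-3.1415,-.0001,2.6919]),
([-.4023,.2097,.3852,1.4352,-.0785,1.5115,1.1012],[.5307,-.0057,.4887],[3.1414,.0002,2.6921]),
([.1862,.6832,.4631,.6792,-.2951,1.8227,1.6007],[.6667,-.3019,.5185],[-3.1413,-.0006,2.6913])]
def fk(q,s,p):
    d1,L1,a1,L2,a2,L3,a3,b1,b7=p
    r=lambda ax,a: Ro.from_euler(ax,a)
    R=r('z',s[0]*q[0]+b1); x=np.array([0,0,d1])
    R=R*r('y',q[1])*r('z',s[1]*q[2]); x=x+R.apply([a1,0,L1])
    R=R*r('y',q[3]); x=x+R.apply([a2,0,L2]); R=R*r('z',s[2]*q[4])
    R=R*r('y',q[5]); x=x+R.apply([a3,0,L3]); R=R*r('z',s[3]*q[6]+b7)
    return x,R
E
python3 - <<'E'
from kin import *
best=[]
for s in itertools.product([1,-1],repeat=4):
  for b1 in(0,np.pi):
   for b7 in np.arange(4)*np.pi/2:
    def res(p):
        o=[]
        for q,x,e in D:
            X,R=fk(q,s,p); o+=list((X-x)*3)+list((Ro.from_euler('xyz',e).inv()*R).as_rotvec())
        return np.array(o)
    f=least_squares(res,[.35,.4,0,.4,0,.25,0,b1,b7],max_nfev=100); best.append((f.cost,s,f.x))
best.sort(key=lambda t:t[0])
for b in best[:6]: print(b[0],b[1],np.round(b[2],4))
E
```

```text
0.0008981001300869692 (-1, -1, -1, -1) [10.664   0.5343 -0.0293  0.433  -0.0259 10.7059 -0.0165 -0.1025  1.4683]
0.000898100130088341 (-1, -1, -1, -1) [10.664   0.5343 -0.0293  0.433  -0.0259 10.7059 -0.0165 -0.1025  1.4683]
0.0008981001300926855 (-1, -1, -1, -1) [10.6641  0.5343 -0.0293  0.433  -0.0259 10.706  -0.0165 -0.1025  1.4683]
0.0022973430609980385 (-1, -1, -1, -1) [-43.4871  -0.3138   0.3749   0.3601  -0.0669 -44.3071   1.1907   3.0417
   4.6124]
0.002297343061038585 (-1, -1, -1, -1) [-43.4872  -0.3138   0.3749   0.3601  -0.0669 -44.3073   1.1907   3.0417
   4.6124]
0.002297343061076018 (-1, -1, -1, -1) [-43.4873  -0.3138   0.3749   0.3601  -0.0669 -44.3073   1.1907   3.0417
  -1.6707]
```

```bash
python3 -m pendant '[[1,40,8,50,-5,4.5,0],[1,82,16,100,-10,9,0],[1,82,16,100,-15,13.5,0],[1,82,16,100,-20,18,0],[1,82,16,100,-25,22.5,0],[1,82,16,100,-29.4,27.1,0],[1,82,16,100,-29.4,27.1,0],[1,82,16,100,-29.4,27.1,0]]'; python3 - <<'E'
from workcell import *; import numpy as np
o=get_obs(); print(np.round(o['joint_pos'],4),np.round(o['tool_pos'],4),np.round(o['tcp_rot'],4))
q,x,e=[np.round(o[k],4).tolist() for k in('joint_pos','tool_pos','tcp_rot')]
open('kin.py','a').write(f"D.append(({q},{x},{e}))\n")
from kin import *
best=[]
s=(-1,-1,-1,-1)
def res(p):
        o=[]
        for q,x,e in D:
            X,R=fk(np.array(q)+np.r_[0,p[9:14],0],s,p[:9]); o+=list((X-x)*3)+list((Ro.from_euler('xyz',e).inv()*R).as_rotvec())
        return np.array(o+list(np.array(p[9:14])*.05)+list(np.array(p)[[2,4,6]]*.05))
f=least_squares(res,[.35,.4,0,.4,0,.25,0,-.1,1.47,0,0,0,0,0]); print(f.cost,np.round(f.x,4)); print(np.round(f.fun[:-8].reshape(-1,6),3))
np.save('kp.npy',f.x)
E
```

```text
t: 3.15
tool_pos: [0.599, -0.2414, 0.398]
tcp_rot: [2.67, -0.432, 2.797]
ft_force: [0.9, 0.2, -1.6]
opening: 0.0851
[ 0.5856  0.7677 -0.2235  0.8934 -0.3174  1.9174  1.4665] [ 0.599  -0.2414  0.398 ] [ 2.6702 -0.4322  2.7973]
0.0019932995128754765 [ 0.323   0.509  -0.0047  0.4222 -0.0217  0.3241 -0.0165 -0.0575  1.4668
 -0.0056  0.0496  0.0296 -0.0063 -0.0135]
[[ 0.012 -0.002  0.005  0.011 -0.019 -0.   ]
 [-0.014  0.017 -0.005  0.01   0.001  0.004]
 [-0.009  0.011 -0.007  0.003  0.006  0.005]
 [-0.019 -0.007 -0.002  0.02   0.002 -0.001]
 [ 0.022  0.003  0.009 -0.014 -0.027 -0.007]]
```

```bash
cat > ik.py <<'E'
from h import *; from kin import *
p=np.load('kp.npy'); s=(-1,)*4
lo=np.array([-2.91,-.3,-1.5,.17,-1.26,.16,-2.52]);hi=np.array([2.91,2.13,1.42,2.43,4.41,1.93,2.52])
C=np.array([.565,.044,0]); H=C+.1*U+.1*Z
def F(q): return fk(np.array(q)+np.r_[0,p[9:14],0],s,p[:9])
def pose(th,rin,flip,lag=0,h=.016):
    # tool along lid toward hinge; lid mid-thickness height h above hinge plane; tip rin inside the front edge
    d=-np.cos(th)*U+np.sin(th)*Z; n=np.sin(th)*U+np.cos(th)*Z
    x=H+(.225-rin)*d+h*n
    t2=th+lag
    d=-np.cos(t2)*U+np.sin(t2)*Z; n=np.sin(t2)*U+np.cos(t2)*Z
    z=-d; y=n*flip; return x,Ro.from_matrix(np.c_[np.cross(y,z),y,z])
def ik(x,R,q0,w=0.):
    def r(q):
        X,Q=F(q); return np.r_[(X-x)*5,(R.inv()*Q).as_rotvec(),w*(q-q0)]
    f=least_squares(r,np.clip(q0,lo+1e-3,hi-1e-3),bounds=(lo,hi)); return f.x,np.abs(f.fun[:6]).max()
E
python3 - <<'E'
from ik import *
rng=np.random.default_rng(0)
for flip in(1,-1):
  for lag in (0,.35):
   for th in (1.41,1.0,.5,.03):
    x,R=pose(th,.018,flip,lag); S=[]
    for i in range(60):
        q,e=ik(x,R,rng.uniform(lo,hi))
        if e<.01: S.append(q)
    print(flip,lag,th,len(S),np.round(x,3)); 
    if S:
        S=np.array(S); print(S.min(0),S.max(0)); print(S[:3])
E
```

```text
1 0 1.41 27 [0.541 0.123 0.307]
[-0.9629  0.3371 -1.4985  1.6895 -0.6554  1.1158  0.9489] [0.6831 0.7706 1.0802 1.6974 0.6398 1.3305 2.1622]
[[-0.5337  0.3639  0.3999  1.6953 -0.3325  1.1677  1.8619]
 [ 0.6127  0.5954 -1.2467  1.6942  0.4246  1.1961  1.1489]
 [ 0.6755  0.7348 -1.4535  1.691   0.5993  1.2845  0.9863]]
1 0 1.0 32 [0.565 0.046 0.283]
[-0.3169  0.5156 -1.3204  1.5919 -0.7798  1.2177  1.4417] [0.8604 0.8737 0.6365 1.6028 0.2688 1.5374 2.409 ]
[[ 0.8584  0.8687 -1.313   1.6016  0.2618  1.2473  1.4482]
 [ 0.4346  0.5494 -0.4898  1.6009 -0.314   1.2649  1.9849]
 [-0.1571  0.548   0.3807  1.5945 -0.6762  1.4511  2.3167]]
1 0 0.5 25 [ 0.587 -0.027  0.213]
[ 0.2682  0.898  -1.4713  1.3789 -0.8034  1.4317  1.5387] [0.9731 1.3965 0.1181 1.3898 0.2964 1.7606 2.5052]
[[ 0.5513  0.9218 -0.3798  1.3844 -0.5475  1.5788  2.29  ]
 [ 0.4021  0.8983 -0.1164  1.3816 -0.6881  1.6687  2.41  ]
 [ 0.9192  1.2194 -1.1965  1.3898  0.0428  1.4317  1.7657]]
1 0 0.03 21 [ 0.596 -0.058  0.122]
[ 0.5447  1.3284 -1.4879  1.1136 -0.7464  1.6815  1.6723] [ 0.9453  1.777  -0.2701  1.1224  0.1923  1.929  
[... 3421 characters left out ...]
1  1.6678 -0.3058  1.161  -1.1608]]
-1 0.35 0.5 28 [ 0.587 -0.027  0.213]
[-0.1278  0.7212 -1.326   1.488  -0.8974  1.2739 -1.5974] [ 0.9292  1.1177  0.6472  1.5011  0.3459  1.6857 -0.5214]
[[-0.0206  0.7742  0.4506  1.4903 -0.8026  1.5963 -0.596 ]
 [ 0.7156  0.8388 -0.7802  1.5008 -0.1251  1.2815 -1.1791]
 [ 0.3775  0.7259 -0.2011  1.4969 -0.4834  1.3844 -0.8638]]
-1 0.35 0.03 29 [ 0.596 -0.058  0.122]
[ 0.265   1.1198 -1.4071  1.2504 -0.905   1.4978 -1.4748] [ 0.9619  1.5671  0.2343  1.2626  0.3161  1.8771 -0.5047]
[[ 0.3923  1.1202 -0.0105  1.2535 -0.7623  1.7646 -0.6042]
 [ 0.5928  1.148  -0.3939  1.258  -0.5211  1.6207 -0.7875]
 [ 0.4029  1.1199 -0.0307  1.2537 -0.7503  1.756  -0.613 ]]
```

```bash
cat > plan.py <<'E'
from workcell import *
from ik import *
import sys
def rel(x,R):
    o=get_obs(); R0=Ro.from_euler('xyz',o['tcp_rot']); x0=np.array(o['tool_pos'])
    return np.r_[R0.inv().apply(x-x0)*1000, np.rad2deg((R0.inv()*R).as_rotvec())]
def show():
    o=get_obs(); print('t',round(o['t'],2),'q',np.round(o['joint_pos'],3),'x',np.round(o['tool_pos'],4),'F',np.round(o['ft_force'],1),'T',np.round(o['ft_torque'],2),'op',round(o['opening'],4))
    x=np.array(o['tool_pos']); R=Ro.from_euler('xyz',o['tcp_rot']).as_matrix(); a=x-H
    print('  tip S,V,z',np.round([(x-C)@U,(x-C)@V,x[2]],4),'tool elev ang',round(np.arctan2(-R[2,2],R[:,2]@U),3),'zV',round(R[:,2]@V,3),'yV',round(R[:,1]@V,3))
E
python3 - <<'E'
from plan import *
x,R=pose(1.41,-.085,-1,.16)
d=-np.cos(1.41)*U
print(x, rel(x,R))
_,R1=pose(1.41,-.085,-1,.16)
print(rel(np.array([.58,-.15,.47]),R1))
E
```

```text
[0.5457 0.1073 0.4086] [156.8132 248.8823 195.0064 -18.7385 -41.8858 131.7034]
[ 74.3936  91.4007  -3.8743 -18.7385 -41.8858 131.7034]
```

```bash
python3 -m pendant '[[1,74,91,-4,-18.7,-41.9,131.7],[1,74,91,-4,-18.7,-41.9,131.7],[1,74,91,-4,-18.7,-41.9,131.7],[1,74,91,-4,-18.7,-41.9,131.7],[1,74,91,-4,-18.7,-41.9,131.7],[1,74,91,-4,-18.7,-41.9,131.7],[1,74,91,-4,-18.7,-41.9,131.7],[1,74,91,-4,-18.7,-41.9,131.7],[1,74,91,-4,-18.7,-41.9,131.7],[1,74,91,-4,-18.7,-41.9,131.7]]'; python3 - <<'E'
from plan import *
show()
x,R=pose(1.41,-.085,-1,.16); x[2]+=.05
print(x, rel(x,R))
E
```

```text
t: 3.98
tool_pos: [0.5798, -0.1508, 0.4706]
tcp_rot: [3.085, -0.363, 1.432]
ft_force: [0.5, 0.4, -0.4]
opening: 0.0851
t 3.98 q [ 0.335  0.355  0.025  1.313 -0.376  1.503  0.24 ] x [ 0.5798 -0.1508  0.4706] F [ 0.5  0.4 -0.4] T [-0.33  0.01  0.01] op 0.0851
  tip S,V,z [-0.1907  0.0426  0.4706] tool elev ang 1.262 zV -0.201 yV -0.897
[0.5457 0.1073 0.4586] [230.2521 -75.1615  96.1595  -8.8939 -20.261   63.7321]
```

```bash
python3 -m pendant '[[1,25,-8,10,-8.9,-20.3,63.7],[1,50,-16,20,-8.9,-20.3,63.7],[1,75,-24,30,-8.9,-20.3,63.7],[1,100,-33,42,-8.9,-20.3,63.7],[1,125,-40,52,-8.9,-20.3,63.7],[1,150,-49,63,-8.9,-20.3,63.7],[1,175,-57,73,-8.9,-20.3,63.7],[1,200,-65,83,-8.9,-20.3,63.7],[1,230,-75,96,-8.9,-20.3,63.7],[1,230,-75,96,-8.9,-20.3,63.7]]'; python3 - <<'E'
from plan import *
show()
x,R=pose(1.41,-.06,-1,.16);
print(x, rel(x,R))
E
```

```text
t: 4.82
tool_pos: [0.5431, 0.112, 0.4587]
tcp_rot: [-3.13, -0.023, 0.378]
ft_force: [0.5, 1.1, 0.1]
opening: 0.086
t 4.82 q [-0.322  0.241  0.026  1.445 -0.02   1.433 -1.487] x [0.5431 0.112  0.4587] F [0.5 1.1 0.1] T [-0.03  0.01 -0.04] op 0.086
  tip S,V,z [0.0714 0.0011 0.4587] tool elev ang 1.557 zV -0.022 yV -0.082
[0.5445 0.1111 0.3839] [-0.7567  2.204  74.8369 -0.6881 -1.3104  4.6979]
```

```bash
python3 -m pendant '[[1,0,1,20,-0.7,-1.3,4.7],[1,-1,2,40,-0.7,-1.3,4.7],[1,-1,2,60,-0.7,-1.3,4.7],[1,-1,2,75,-0.7,-1.3,4.7],[1,-1,2,90,-0.7,-1.3,4.7],[1,-1,2,95,-0.7,-1.3,4.7],[1,-1,2,95,-0.7,-1.3,4.7]]'; python3 - <<'E'
from plan import *
show()
x,R=pose(1.41,.018,-1,.16);
print(x, rel(x,R))
for n in ["scene","top"]:
    p,d=read_camera(n); i=camera_info(n); np.savez(n+"1.npz",p=p,d=d,**i); cv2.imwrite(f"pics/{n}1.png",p[:,:,::-1])
p=cv2.imread("pics/scene1.png")[60:280,180:460]; q=cv2.imread("pics/top1.png")[120:340,180:460]
cv2.imwrite("pics/c1.png",np.hstack([cv2.resize(p,(400,314)),cv2.resize(q,(400,314))]))
E
```

```text
t: 5.4
tool_pos: [0.5456, 0.1066, 0.3629]
tcp_rot: [-3.141, 0.001, 0.295]
ft_force: [-0.2, -0.4, -0.6]
opening: 0.0854
t 5.4 q [-0.325  0.297  0.034  1.605 -0.011  1.241 -1.565] x [0.5456 0.1066 0.3629] F [-0.2 -0.4 -0.6] T [-0.   -0.02 -0.  ] op 0.0854
  tip S,V,z [0.0656 0.0003 0.3629] tool elev ang 1.571 zV 0.001 yV 0.001
[0.5409 0.1231 0.3069] [  0.3786 -17.0953  55.9955   0.0392   0.0496  -0.0389]
```

View pics/c1.png

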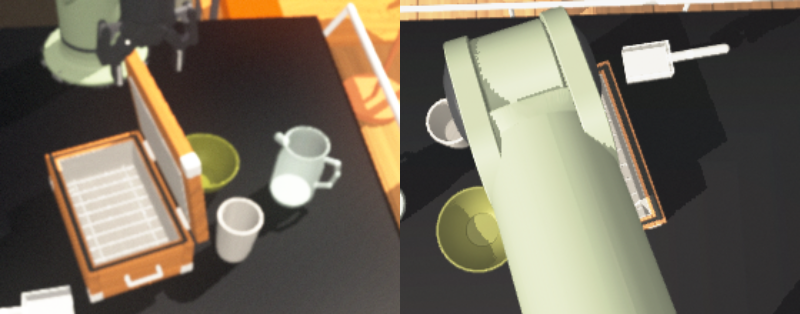

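```bash
python3 -m pendant '[[1,0,-8,0,0,0,0],[1,0,-16,5,0,0,0],[1,0,-16,15,0,0,0],[1,0,-16,27,0,0,0],[1,0,-16,40,0,0,0],[1,0,-16,50,0,0,0],[1,0,-16,56,0,0,0],[1,0,-16,56,0,0,0]]'; python3 - <<'E'
from plan import *
show()
for n in ["scene","wrist"]:
    p,d=read_camera(n); i=camera_info(n); np.savez(n+"2.npz",p=p,d=d,**i); cv2.imwrite(f"pics/{n}2.png",p[:,:,::-1])
p=cv2.imread("pics/scene2.png")[60:280,180:460]; q=cv2.imread("pics/wrist2.png")
cv2.imwrite("pics/c2.png",np.hstack([cv2.resize(p,(400,314)),cv2.resize(q,(400,300)).copy() if 0 else cv2.resize(q,(400,314))]))
E
```

```text
t: 6.17
tool_pos: [0.5409, 0.122, 0.3065]
tcp_rot: [-3.142, 0.001, 0.295]
ft_force: [-0.0, -0.2, 0.2]
opening: 0.0854
t 6.17 q [-0.345  0.335  0.022  1.695 -0.008  1.112 -1.596] x [0.5409 0.122  0.3065] F [-0.  -0.2  0.2] T [-0.02  0.04  0.02] op 0.0854
  tip S,V,z [0.0816 0.0003 0.3065] tool elev ang 1.571 zV 0.001 yV 0.001
```

View pics/c2.png

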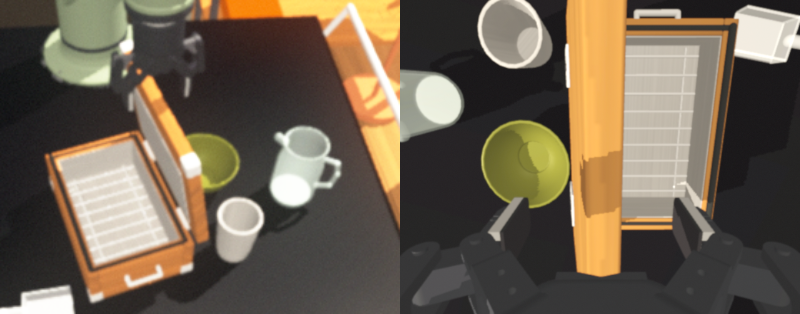

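The wrist view shows the fingers either side of the lid's free edge (pads at about (515,225) and (690,225) in the right half, lid at 570–625). Now I'll narrow the gap to a loose cage.

```bash
python3 -m pendant '[[0.36,0,0,0,0,0,0],[0.36,0,0,0,0,0,0],[0.36,0,0,0,0,0,0],[0.36,0,0,0,0,0,0],[0.36,0,0,0,0,0,0],[0.36,0,0,0,0,0,0]]'; python3 - <<'E'
from plan import *
show()
p,d=read_camera("wrist"); cv2.imwrite("pics/w3.png",p[:,:,::-1])
E
```

```text
t: 6.77
tool_pos: [0.5414, 0.122, 0.308]
tcp_rot: [-3.141, -0.001, 0.295]
ft_force: [-0.5, 1.0, -0.3]
opening: 0.0306
t 6.77 q [-0.345  0.334  0.022  1.693 -0.008  1.114 -1.596] x [0.5414 0.122  0.308 ] F [-0.5  1.  -0.3] T [-0.01  0.01 -0.03] op 0.0306
  tip S,V,z [ 0.0815 -0.0002  0.308 ] tool elev ang 1.571 zV -0.001 yV 0.001
```

View pics/w3.png

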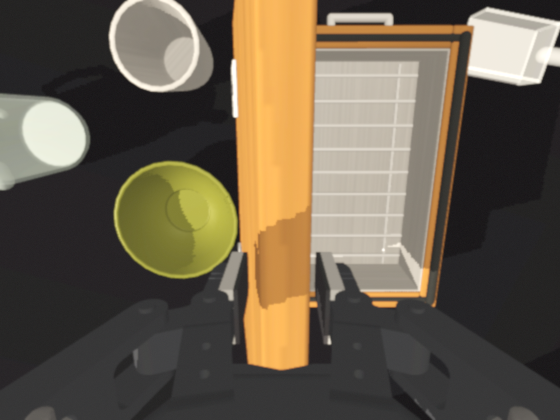

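```bash
python3 - <<'E'
from plan import *
show()
th=1.41
x0,R0=pose(th,.018,-1,.16)
print(rel(x0,R0))
for k in range(1,11):
    x,R=pose(th-.015*k,.018,-1,.16)
    print(k,np.round(np.r_[R0.inv().apply(x-x0)*1000,np.rad2deg((R0.inv()*R).as_rotvec())],2))
E
```

```text
t 6.82 q [-0.345  0.334  0.022  1.693 -0.008  1.114 -1.596] x [0.5414 0.122  0.3079] F [-0.6  0.4 -0.1] T [-0.03 -0.02 -0.02] op 0.0308
  tip S,V,z [ 0.0815 -0.0002  0.3079] tool elev ang 1.571 zV -0.001 yV 0.001
[-0.159  -1.1694  1.0333  0.0394 -0.0682 -0.0445]
1 [-0.    3.1   0.28  0.86  0.    0.  ]
2 [-0.    6.2   0.61  1.72  0.   -0.  ]
3 [-0.    9.29  0.98  2.58  0.   -0.  ]
4 [ 0.   12.38  1.4   3.44  0.    0.  ]
5 [ 0.   15.46  1.87  4.3   0.    0.  ]
6 [-0.   18.53  2.38  5.16  0.    0.  ]
7 [ 0.   21.59  2.94  6.02  0.   -0.  ]
8 [-0.   24.65  3.54  6.88  0.    0.  ]
9 [ 0.   27.69  4.2   7.73  0.    0.  ]
10 [ 0.   30.73  4.89  8.59  0.    0.  ]
```

```bash
python3 -m pendant '[[0.31,0,-1,0.5,0,0,0],[0.31,0,-1,1,0,0,0],[0.31,0,-1,1,0,0,0],[0.31,0,2.1,1,0.86,0,0],[0.31,0,5.2,1.4,1.72,0,0],[0.31,0,8.3,1.8,2.58,0,0],[0.31,0,11.4,2.2,3.44,0,0],[0.31,0,14.5,2.7,4.3,0,0],[0.31,0,17.5,3.2,5.16,0,0],[0.31,0,20.6,3.7,6.02,0,0]]'; python3 - <<'E'
from plan import *
show()
th=1.41-.105
x0,R0=pose(th,.018,-1,.16)
print(rel(x0,R0))
p,d=read_camera("scene"); i=camera_info("scene"); np.savez("scene3.npz",p=p,d=d,**i)
W=cloud(d,i['intrinsics'],i['T']);a=W-C;S=a@U;Vv=a@V;z=W[...,2]
for zz in (.17,.2,.23,.26):
    k=(abs(z-zz)<.006)&(abs(Vv+.09)<.05)&(S>-.05)&(S<.15); print(zz,k.sum(),np.median(S[k]))
E
```

```text
t: 7.65
tool_pos: [0.5475, 0.1019, 0.3041]
tcp_rot: [-3.035, -0.001, 0.295]
ft_force: [-0.9, 4.6, -1.2]
opening: 0.0263
t 7.65 q [-0.235  0.35   0.01   1.683 -0.122  1.117 -1.447] x [0.5475 0.1019 0.3041] F [-0.9  4.6 -1.2] T [ 0.67  0.02 -0.09] op 0.0263
  tip S,V,z [ 0.0605 -0.0002  0.3041] tool elev ang 1.464 zV -0.001 yV 0.001
[-0.1589 -0.5468  0.2145 -0.0581 -0.075  -0.0492]
0.17 11 0.08532454065484027
0.2 16 0.0785759067676337
0.23 20 0.06928712839994854
0.26 9 0.061206346379711965
```

```bash
python3 -m pendant '[[0.31,0,3.1,0.3,0.86,0,0],[0.31,0,6.2,0.6,1.72,0,0],[0.31,0,9.3,1,2.58,0,0],[0.31,0,12.4,1.4,3.44,0,0],[0.31,0,15.5,1.9,4.3,0,0],[0.31,0,18.5,2.4,5.16,0,0],[0.31,0,21.6,2.9,6.02,0,0],[0.31,0,24.6,3.5,6.88,0,0],[0.31,0,27.7,4.2,7.73,0,0],[0.31,0,30.7,4.9,8.59,0,0]]'; python3 - <<'E'
from plan import *
show()
x0,R0=pose(1.41-.105-.15,.018,-1,.16)
print(rel(x0,R0))
E
```

```text
t: 8.53
tool_pos: [0.5562, 0.0732, 0.2959]
tcp_rot: [-2.885, -0.001, 0.295]
ft_force: [-0.2, 2.3, 0.8]
opening: 0.0265
t 8.53 q [-0.084  0.397 -0.01   1.657 -0.271  1.153 -1.25 ] x [0.5562 0.0732 0.2959] F [-0.2  2.3  0.8] T [0.24 0.14 0.02] op 0.0265
  tip S,V,z [ 0.0305 -0.0001  0.2959] tool elev ang 1.314 zV -0.001 yV 0.001
[-0.1084 -0.4899  0.2523 -0.0408 -0.0742 -0.03  ]
```

```bash
python3 -m pendant '[[0.31,0,3.1,0.3,0.86,0,0],[0.31,0,6.2,0.6,1.72,0,0],[0.31,0,9.3,1,2.58,0,0],[0.31,0,12.4,1.4,3.44,0,0],[0.31,0,15.5,1.9,4.3,0,0],[0.31,0,18.5,2.4,5.16,0,0],[0.31,0,21.6,2.9,6.02,0,0],[0.31,0,24.6,3.5,6.88,0,0],[0.31,0,27.7,4.2,7.73,0,0],[0.31,0,30.7,4.9,8.59,0,0]]'; python3 - <<'E'
from plan import *
show()
x0,R0=pose(1.41-.105-.3,.018,-1,.16)
print(rel(x0,R0))
E
```

```text
t: 9.37
tool_pos: [0.5645, 0.046, 0.2834]
tcp_rot: [-2.735, -0.001, 0.295]
ft_force: [-0.3, 1.6, -0.3]
opening: 0.0266
t 9.37 q [ 0.055  0.467 -0.033  1.621 -0.396  1.214 -1.081] x [0.5645 0.046  0.2834] F [-0.3  1.6 -0.3] T [-0.14  0.05  0.01] op 0.0266
  tip S,V,z [ 0.0021 -0.0001  0.2834] tool elev ang 1.164 zV -0.001 yV 0.0
[-0.1052 -0.3907  0.2834 -0.0342 -0.0779 -0.0159]
```

```bash
python3 -m pendant '[[0.31,0,3.1,0.3,0.86,0,0],[0.31,0,6.2,0.6,1.72,0,0],[0.31,0,9.3,1,2.58,0,0],[0.31,0,12.4,1.4,3.44,0,0],[0.31,0,15.5,1.9,4.3,0,0],[0.31,0,18.5,2.4,5.16,0,0],[0.31,0,21.6,2.9,6.02,0,0],[0.31,0,24.6,3.5,6.88,0,0],[0.31,0,27.7,4.2,7.73,0,0],[0.31,0,30.7,4.9,8.59,0,0]]'; python3 - <<'E'
from plan import *
show()
x0,R0=pose(1.41-.105-.45,.018,-1,.16)
print(rel(x0,R0))
E
```

```text
t: 10.2
tool_pos: [0.5722, 0.0209, 0.2668]
tcp_rot: [-2.585, -0.001, 0.295]
ft_force: [0.2, -0.5, 0.5]
opening: 0.0261
t 10.2 q [ 0.175  0.558 -0.059  1.573 -0.494  1.29  -0.947] x [0.5722 0.0209 0.2668] F [ 0.2 -0.5  0.5] T [-0.49 -0.09 -0.  ] op 0.0261
  tip S,V,z [-0.0242 -0.0001  0.2668] tool elev ang 1.014 zV -0.001 yV 0.0
[-0.134  -0.3338  0.3171 -0.03   -0.0852 -0.0077]
```

```bash
python3 -m pendant '[[0.31,0,3.1,0.3,0.86,0,0],[0.31,0,6.2,0.6,1.72,0,0],[0.31,0,9.3,1,2.58,0,0],[0.31,0,12.4,1.4,3.44,0,0],[0.31,0,15.5,1.9,4.3,0,0],[0.31,0,18.5,2.4,5.16,0,0],[0.31,0,21.6,2.9,6.02,0,0],[0.31,0,24.6,3.5,6.88,0,0],[0.31,0,27.7,4.2,7.73,0,0],[0.31,0,30.7,4.9,8.59,0,0]]'; python3 - <<'E'
from plan import *
show()
x0,R0=pose(1.41-.105-.6,.018,-1,.16)
print(rel(x0,R0))
p,d=read_camera("scene"); i=camera_info("scene"); np.savez("scene4.npz",p=p,d=d,**i);cv2.imwrite("pics/s4.png",p[:,:,::-1])
E
```

```text
t: 11.03
tool_pos: [0.579, -0.0015, 0.2464]
tcp_rot: [-2.435, -0.001, 0.295]
ft_force: [-0.2, -0.4, -0.4]
opening: 0.0264
t 11.03 q [ 0.276  0.663 -0.086  1.517 -0.568  1.375 -0.844] x [ 0.579  -0.0015  0.2464] F [-0.2 -0.4 -0.4] T [-0.83 -0.21 -0.02] op 0.0264
  tip S,V,z [-0.0476 -0.0001  0.2464] tool elev ang 0.864 zV -0.001 yV -0.0
[-0.0953 -0.2316  0.2753 -0.0298 -0.0763  0.0057]
```

View pics/s4.png

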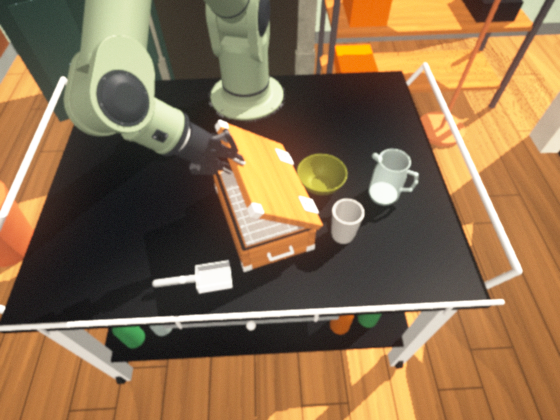

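The lid is following in the cage at about 0.7 rad, with the fingers at its front edge (230,155). Everything else is untouched.

```bash
python3 -m pendant '[[0.31,0,3.1,0.3,0.86,0,0],[0.31,0,6.2,0.6,1.72,0,0],[0.31,0,9.3,1,2.58,0,0],[0.31,0,12.4,1.4,3.44,0,0],[0.31,0,15.5,1.9,4.3,0,0],[0.31,0,18.5,2.4,5.16,0,0],[0.31,0,21.6,2.9,6.02,0,0],[0.31,0,24.6,3.5,6.88,0,0],[0.31,0,27.7,4.2,7.73,0,0],[0.31,0,30.7,4.9,8.59,0,0]]'; python3 - <<'E'
from plan import *
show()
x0,R0=pose(1.41-.105-.75,.018,-1,.16)
print(rel(x0,R0))
p,d=read_camera("scene"); i=camera_info("scene")
W=cloud(d,i['intrinsics'],i['T']);a=W-C;S=a@U;Vv=a@V;z=W[...,2]
k=(abs(Vv+.08)<.04)&(S>-.09)&(S<.07)&(z>.12); A=np.polyfit(S[k],z[k],1); r=z[k]-np.polyval(A,S[k]); print(k.sum(),"lid angle",np.arctan(-A[0]),r.std())
E
```

```text
t: 11.92
tool_pos: [0.5849, -0.0208, 0.2227]
tcp_rot: [-2.285, -0.001, 0.295]
ft_force: [1.0, -0.8, -0.6]
opening: 0.0267
t 11.92 q [ 0.358  0.779 -0.114  1.452 -0.624  1.463 -0.769] x [ 0.5849 -0.0208  0.2227] F [ 1.  -0.8 -0.6] T [-1.02 -0.47 -0.11] op 0.0267
  tip S,V,z [-0.0678 -0.0001  0.2227] tool elev ang 0.715 zV -0.001 yV -0.0
[-0.1352 -0.1705  0.2758 -0.0251 -0.0779  0.0187]
1561 lid angle 0.5271841435936674 0.0038714164592324194
```

```bash
python3 -m pendant '[[0.31,0,3.1,0.3,0.86,0,0],[0.31,0,6.2,0.6,1.72,0,0],[0.31,0,9.3,1,2.58,0,0],[0.31,0,12.4,1.4,3.44,0,0],[0.31,0,15.5,1.9,4.3,0,0],[0.31,0,18.5,2.4,5.16,0,0],[0.31,0,21.6,2.9,6.02,0,0],[0.31,0,24.6,3.5,6.88,0,0],[0.31,0,27.7,4.2,7.73,0,0],[0.31,0,30.7,4.9,8.59,0,0]]'; python3 - <<'E'
from plan import *
show()
x0,R0=pose(1.41-.105-.9,.018,-1,.16)
print(rel(x0,R0))
E
```

```text
t: 12.8
tool_pos: [0.5897, -0.0365, 0.1963]
tcp_rot: [-2.135, -0.001, 0.295]
ft_force: [0.8, -1.6, -0.7]
opening: 0.0267
t 12.8 q [ 0.423  0.903 -0.143  1.381 -0.668  1.552 -0.716] x [ 0.5897 -0.0365  0.1963] F [ 0.8 -1.6 -0.7] T [-1.29 -0.42 -0.03] op 0.0267
  tip S,V,z [-0.0842 -0.0001  0.1963] tool elev ang 0.565 zV -0.001 yV -0.0
[-0.1198 -0.1443  0.2456 -0.022  -0.0722  0.023 ]
```

```bash
python3 -m pendant '[[0.31,0,3.1,0.3,0.86,0,0],[0.31,0,6.2,0.6,1.72,0,0],[0.31,0,9.3,1,2.58,0,0],[0.31,0,12.4,1.4,3.44,0,0],[0.31,0,15.5,1.9,4.3,0,0],[0.31,0,18.5,2.4,5.16,0,0],[0.31,0,21.6,2.9,6.02,0,0],[0.31,0,24.6,3.5,6.88,0,0],[0.31,0,27.7,4.2,7.73,0,0],[0.31,0,30.7,4.9,8.59,0,0]]'; python3 - <<'E'
from plan import *
show()
x0,R0=pose(.255,.018,-1,.16)
print(rel(x0,R0))
p,d=read_camera("scene"); i=camera_info("scene"); np.savez("scene5.npz",p=p,d=d,**i);cv2.imwrite("pics/s5.png",p[:,:,::-1])
W=cloud(d,i['intrinsics'],i['T']);a=W-C;S=a@U;Vv=a@V;z=W[...,2]
k=(abs(Vv+.08)<.03)&(S>-.09)&(S<.05)&(z>.11); A=np.polyfit(S[k],z[k],1); r=z[k]-np.polyval(A,S[k]); print(k.sum(),"lid angle",np.arctan(-A[0]),r.std())
E
```

```text
t: 13.63
tool_pos: [0.5933, -0.0483, 0.1678]
tcp_rot: [-1.986, -0.001, 0.295]
ft_force: [1.1, -1.7, -1.7]
opening: 0.0263
t 13.63 q [ 0.472  1.033 -0.172  1.303 -0.704  1.642 -0.681] x [ 0.5933 -0.0483  0.1678] F [ 1.1 -1.7 -1.7] T [-1.54 -0.39  0.08] op 0.0263
  tip S,V,z [-0.0965 -0.0001  0.1678] tool elev ang 0.415 zV -0.001 yV -0.001
[-0.1472 -0.0416  0.2452 -0.0152 -0.0668  0.0381]
1064 lid angle 0.25829773603437595 0.0012837660331278735
```

View pics/s5.png

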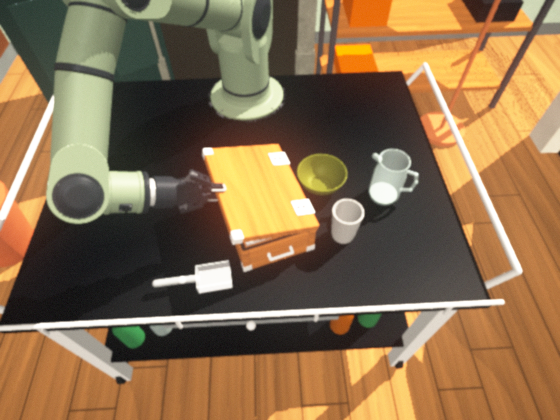

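```bash
python3 -m pendant '[[0.31,0,3.1,0.3,0.86,0,0],[0.31,0,6.2,0.6,1.72,0,0],[0.31,0,9.3,1,2.58,0,0],[0.31,0,12.4,1.4,3.44,0,0],[0.31,0,15.5,1.9,4.3,0,0],[0.31,0,18.5,2.4,5.16,0,0],[0.31,0,21.1,2.8,5.9,0,0],[0.31,0,23.1,3.3,6.5,0,0],[0.31,0,24.8,3.7,7,0,0],[0.31,0,26.2,4,7.4,0,0]]'; python3 - <<'E'
from plan import *
show()
R=Ro.from_euler('xyz',get_obs()['tcp_rot']).as_matrix()
th=np.arctan2(-R[2,2],R[:,2]@U)-.16
x0,R0=pose(th,.018,-1,.16)
print(th,rel(x0,R0))
for k in range(1,11):
    x,Q=pose(th-.01*k,.018,-1,.16+.01*k*.5)
    print(k,np.round(rel(x,Q),2))
E
```

```text
t: 14.52
tool_pos: [0.5954, -0.0549, 0.1423]
tcp_rot: [-1.857, -0.001, 0.295]
ft_force: [0.9, -3.5, -3.7]
opening: 0.0266
t 14.52 q [ 0.504  1.146 -0.198  1.232 -0.733  1.718 -0.663] x [ 0.5954 -0.0549  0.1423] F [ 0.9 -3.5 -3.7] T [-1.6  -0.53 -0.06] op 0.0266
  tip S,V,z [-0.1035 -0.0002  0.1423] tool elev ang 0.286 zV -0.001 yV -0.001
0.12623042254328912 [-0.2006  0.2868  0.2038  0.     -0.074   0.0452]
1 [-0.2   2.35  0.39  0.29 -0.07  0.05]
2 [-0.2   4.42  0.59  0.57 -0.07  0.05]
3 [-0.21  6.49  0.81  0.86 -0.07  0.05]
4 [-0.21  8.55  1.06  1.15 -0.07  0.05]
5 [-0.21 10.61  1.32  1.43 -0.07  0.05]
6 [-0.21 12.66  1.61  1.72 -0.07  0.05]
7 [-0.21 14.72  1.91  2.01 -0.07  0.05]
8 [-0.22 16.77  2.24  2.29 -0.07  0.05]
9 [-0.22 18.81  2.59  2.58 -0.07  0.05]
10 [-0.22 20.86  2.95  2.86 -0.07  0.05]
```

```bash
python3 -m pendant '[[0.32,0,1.5,0,0.2,0,0],[0.32,0,3,0.2,0.4,0,0],[0.32,0,4.5,0.3,0.6,0,0],[0.32,0,6,0.5,0.8,0,0],[0.32,0,7.5,0.6,1,0,0],[0.32,0,9,0.8,1.2,0,0],[0.32,0,10.5,1,1.4,0,0],[0.32,0,12,1.2,1.6,0,0],[0.32,0,13,1.4,1.8,0,0],[0.32,0,14,1.5,1.9,0,0]]'; python3 - <<'E'
from plan import *
show()
p,d=read_camera("scene"); i=camera_info("scene"); np.savez("scene6.npz",p=p,d=d,**i);cv2.imwrite("pics/s6.png",p[:,:,::-1])
W=cloud(d,i['intrinsics'],i['T']);a=W-C;S=a@U;Vv=a@V;z=W[...,2]
for v0 in(-.08,.08):
  k=(abs(Vv-v0)<.03)&(S>-.09)&(S<.05)&(z>.11); A=np.polyfit(S[k],z[k],1); r=z[k]-np.polyval(A,S[k]); print(k.sum(),"lid angle",np.arctan(-A[0]),r.std(),"z at S=-.1",np.polyval(A,-.1))
E
```

```text
t: 15.35
tool_pos: [0.596, -0.0571, 0.1285]
tcp_rot: [-1.824, -0.001, 0.295]
ft_force: [-0.6, 0.9, -3.1]
opening: 0.0275
t 15.35 q [ 0.51   1.187 -0.203  1.207 -0.737  1.735 -0.656] x [ 0.596  -0.0571  0.1285] F [-0.6  0.9 -3.1] T [-1.53 -0.48 -0.04] op 0.0275
  tip S,V,z [-0.1058 -0.0002  0.1285] tool elev ang 0.253 zV -0.001 yV -0.001
1065 lid angle 0.061036463587123876 0.0014137566483835092 z at S=-.1 0.14108206863872164
826 lid angle 0.06146203001771307 0.0015070841940403269 z at S=-.1 0.14131573092066077
```

```bash
python3 -m pendant '[[0.32,0,0.8,0.1,0,0,0],[0.32,0,1.6,0.3,0,0,0],[0.32,0,2.4,0.5,0,0,0],[0.32,0,3.2,0.7,0,0,0],[0.32,0,4,0.9,0,0,0],[0.32,0,4.8,1,0,0,0],[0.32,0,5.6,1.2,0,0,0],[0.32,0,6.4,1.4,0,0,0],[0.32,0,6.4,1.4,0,0,0]]'; cat > look.py <<'E'
from plan import *
show()
p,d=read_camera("scene"); i=camera_info("scene"); np.savez("sceneL.npz",p=p,d=d,**i)
W=cloud(d,i['intrinsics'],i['T']);a=W-C;S=a@U;Vv=a@V;z=W[...,2]
for v0 in(-.08,.08):
  k=(abs(Vv-v0)<.03)&(S>-.09)&(S<.05)&(z>.11); A=np.polyfit(S[k],z[k],1); r=z[k]-np.polyval(A,S[k]); print(k.sum(),"lid angle",np.round(np.arctan(-A[0]),4),"z at S=-.1",np.round(np.polyval(A,-.1),4))
E
python3 look.py
```

```text
t: 16.15
tool_pos: [0.5961, -0.0575, 0.1219]
tcp_rot: [-1.825, -0.001, 0.295]
ft_force: [1.0, -1.4, -4.7]
opening: 0.0275
t 16.15 q [ 0.51   1.196 -0.202  1.203 -0.735  1.731 -0.651] x [ 0.5961 -0.0575  0.1219] F [ 1.  -1.4 -4.7] T [-1.89 -0.6  -0.07] op 0.0275
  tip S,V,z [-0.1062 -0.0002  0.1219] tool elev ang 0.254 zV -0.001 yV -0.001
1073 lid angle 0.0322 z at S=-.1 0.1351
831 lid angle 0.0332 z at S=-.1 0.1354
```

Still carrying about 4.7 N, with the lid at 0.032 rad. I'll keep going slowly until the seal takes the weight.

```bash
python3 -m pendant '[[0.32,0,0.6,0.1,0,0,0],[0.32,0,1.2,0.2,0,0,0],[0.32,0,1.8,0.4,0,0,0],[0.32,0,2.4,0.5,0,0,0],[0.32,0,3,0.7,0,0,0],[0.32,0,3.6,0.9,0,0,0],[0.32,0,4,1,0,0,0],[0.32,0,4,1,0,0,0]]'; python3 look.py
```

```text
t: 16.87
tool_pos: [0.5961, -0.0572, 0.1181]
tcp_rot: [-1.824, -0.001, 0.295]
ft_force: [0.7, -0.9, -1.0]
opening: 0.0274
t 16.87 q [ 0.509  1.202 -0.202  1.201 -0.734  1.73  -0.648] x [ 0.5961 -0.0572  0.1181] F [ 0.7 -0.9 -1. ] T [-1.18 -0.34  0.04] op 0.0274
  tip S,V,z [-0.1059 -0.0003  0.1181] tool elev ang 0.253 zV -0.001 yV -0.001
1068 lid angle 0.0161 z at S=-.1 0.1321
831 lid angle 0.0165 z at S=-.1 0.1321
```

```bash
python3 -m pendant '[[0.33,0,0.4,0.1,0,0,0],[0.34,0,0.8,0.2,0,0,0],[0.35,0,1.2,0.3,0,0,0],[0.36,0,1.6,0.4,0,0,0],[0.36,0,2,0.5,0,0,0],[0.36,0,2,0.5,0,0,0]]'; python3 look.py
```

```text
t: 17.42
tool_pos: [0.5961, -0.0574, 0.1158]
tcp_rot: [-1.825, -0.001, 0.295]
ft_force: [0.7, -0.2, -0.1]
opening: 0.031
t 17.42 q [ 0.509  1.205 -0.202  1.2   -0.733  1.728 -0.646] x [ 0.5961 -0.0574  0.1158] F [ 0.7 -0.2 -0.1] T [-0.94 -0.3  -0.  ] op 0.031
  tip S,V,z [-0.1061 -0.0002  0.1158] tool elev ang 0.254 zV -0.001 yV -0.001
1063 lid angle 0.0151 z at S=-.1 0.1319
821 lid angle 0.0165 z at S=-.1 0.1321
```

The seal has taken the weight: the force is about 0 and the lid is steady at 0.016 rad. Next I'll open the fingers and back out.

```bash
python3 -m pendant '[[0.42,0,0,0,0,0,0],[0.5,0,0,0,0,0,0],[0.55,0,0,-2,0,0,0],[0.55,0,0,-8,0,0,0],[0.55,0,0,-16,0,0,0],[0.55,0,0,-28,0,0,0],[0.55,0,0,-45,0,0,0],[0.55,0,0,-65,0,0,0],[0.55,0,0,-85,0,0,0],[0.55,0,0,-85,0,0,0]]'; python3 look.py; python3 - <<'E'
from plan import *
# press pose: tool down with closed fingers above lid_press
th=.016
d=-np.cos(th)*U+np.sin(th)*Z; n=np.sin(th)*U+np.cos(th)*Z
P=H+.195*d+.027*n; print("press",P)
_,R=pose(1.57-.35,0,-1,0)
_,Rd=pose(1.4,0,-1,0)
print(rel(P+np.array([0,0,.08])-.03*U,R), rel(P+.05*Z,Rd))
cv2.imwrite("pics/s7.png",np.load("sceneL.npz")['p'][:,:,::-1])
E
```

```text
t: 18.3
tool_pos: [0.6207, -0.1405, 0.1377]
tcp_rot: [-1.828, -0.001, 0.292]
ft_force: [0.1, -0.1, 0.3]
opening: 0.0468
t 18.3 q [ 0.57   1.268 -0.201  0.959 -0.704  1.901 -0.737] x [ 0.6207 -0.1405  0.1377] F [ 0.1 -0.1  0.3] T [-0.98 -0.27  0.04] op 0.0468
  tip S,V,z [-0.1928  0.0006  0.1377] tool elev ang 0.257 zV -0.004 yV -0.0
1068 lid angle 0.0188 z at S=-.1 0.1322
822 lid angle 0.017 z at S=-.1 0.1321
press [ 0.5926 -0.0464  0.1301]
[  0.236  -87.2788  45.8248 -55.2567  -0.2035  -0.0609] [  0.0933 -65.8378  82.4344 -65.57    -0.2004  -0.0802]
```

View pics/s7.png

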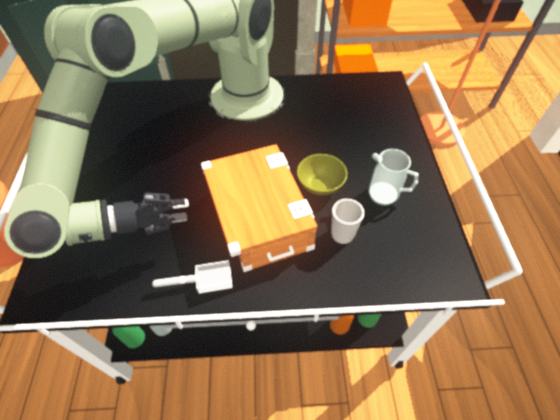

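```bash
python3 -m pendant '[[0,0,-35,0,-6,0,0],[0,0,-70,0,-13,0,0],[0,0,-105,0,-20,0,0],[0,0,-114,20,-27,0,0],[0,0,-114,40,-34,0,0],[0,0,-114,60,-41,0,0],[0,0,-114,70,-48,0,0],[0,0,-114,70,-55,0,0],[0,0,-114,70,-62,0,0],[0,0,-114,70,-65.5,0,0]]'; python3 - <<'E'
from plan import *
show()
th=.016
d=-np.cos(th)*U+np.sin(th)*Z; n=np.sin(th)*U+np.cos(th)*Z
P=H+.195*d+.027*n
_,Rd=pose(1.5,0,-1,0)
print(P,rel(P+.02*Z,Rd))
E
```

```text
t: 19.18
tool_pos: [0.5922, -0.0418, 0.2319]
tcp_rot: [-2.974, -0.005, 0.299]
ft_force: [-0.3, 1.2, -0.3]
opening: -0.0
t 19.18 q [ 0.025  0.508  0.047  1.637 -0.208  1.061 -1.097] x [ 0.5922 -0.0418  0.2319] F [-0.3  1.2 -0.3] T [-0.08 -0.03 -0.  ] op -0.0
  tip S,V,z [-0.09   -0.001   0.2319] tool elev ang 1.403 zV -0.004 yV -0.004
[ 0.5926 -0.0464  0.1301] [-1.4038 18.1324 79.9188 -5.5426 -0.2661  0.1909]
```

```bash
python3 -m pendant '[[0,-1,5,20,-2,0,0],[0,-1,10,40,-4,0,0],[0,-1,14,60,-5.5,0,0],[0,-1,17,75,-5.5,0,0],[0,-1,18,80,-5.5,0,0],[0,-1,18,85,-5.5,0,0],[0,-1,18,87,-5.5,0,0],[0,-1,18,87,-5.5,0,0]]'; python3 - <<'E'
from plan import *
show()
print(rel(np.array([0.5926,-.0464,.1301]),pose(1.5,0,-1,0)[1]))
E
```

```text
t: 19.85
tool_pos: [0.592, -0.0469, 0.1415]
tcp_rot: [-3.064, -0.001, 0.295]
ft_force: [-0.3, -0.6, 0.8]
opening: 0.0001
t 19.85 q [-0.026  0.596  0.067  1.743 -0.152  0.833 -1.142] x [ 0.592  -0.0469  0.1415] F [-0.3 -0.6  0.8] T [-0.08 -0.05 -0.04] op 0.0001
  tip S,V,z [-0.0949  0.0007  0.1415] tool elev ang 1.493 zV -0.001 yV 0.001
[ 0.7323  0.5531 11.4217 -0.4075 -0.0857 -0.0577]
```

```bash
python3 -m pendant '[[0,0,0,1.5,0,0,0],[0,0,0,3,0,0,0],[0,0,0,4.5,0,0,0],[0,0,0,6,0,0,0],[0,0,0,7,0,0,0],[0,0,0,8,0,0,0],[0,0,0,8.5,0,0,0],[0,0,0,9,0,0,0],[0,0,0,9.5,0,0,0],[0,0,0,9.5,0,0,0]]'
```

```text
t: 20.68
tool_pos: [0.5916, -0.0461, 0.1317]
tcp_rot: [-3.064, -0.001, 0.295]
ft_force: [0.1, -0.4, -0.2]
opening: 0.0002
```

```bash
python3 -m pendant '[[0,0,0,0.3,0,0,0],[0,0,0,0.6,0,0,0],[0,0,0,0.9,0,0,0],[0,0,0,1.2,0,0,0],[0,0,0,1.5,0,0,0],[0,0,0,1.5,0,0,0]]'; python3 -m pendant '[[0,0,0,0.3,0,0,0],[0,0,0,0.6,0,0,0],[0,0,0,0.9,0,0,0],[0,0,0,1,0,0,0],[0,0,0,1,0,0,0]]'
```

```text
t: 21.18
tool_pos: [0.5917, -0.0461, 0.1303]
tcp_rot: [-3.064, -0.001, 0.295]
ft_force: [0.0, 0.0, 1.4]
opening: -0.0001
t: 21.6
tool_pos: [0.5917, -0.0461, 0.1294]
tcp_rot: [-3.064, -0.001, 0.295]
ft_force: [-0.3, -2.0, 3.6]
opening: 0.0005
```

```bash
python3 -m pendant '[[0,0,0,0.2,0,0,0],[0,0,0,0.4,0,0,0],[0,0,0,0.6,0,0,0],[0,0,0,0.6,0,0,0]]'; python3 -m pendant '[[0,0,0,0.2,0,0,0],[0,0,0,0.4,0,0,0],[0,0,0,0.6,0,0,0],[0,0,0,0.6,0,0,0]]'
```

```text
t: 21.93
tool_pos: [0.5917, -0.0462, 0.1288]
tcp_rot: [-3.064, -0.001, 0.295]
ft_force: [0.1, -3.6, 5.5]
opening: -0.0003
t: 22.27
tool_pos: [0.5917, -0.0462, 0.1283]
tcp_rot: [-3.064, -0.001, 0.295]
ft_force: [-1.1, -3.3, 7.4]
opening: 0.0001
```

```bash
python3 -m pendant '[[0,0,0,0.2,0,0,0],[0,0,0,0.4,0,0,0],[0,0,0,0.4,0,0,0],[0,0,0,0.4,0,0,0]]'; python3 -m pendant '[[0,0,0,0.2,0,0,0],[0,0,0,0.4,0,0,0],[0,0,0,0.4,0,0,0]]'
```

```text
t: 22.6
tool_pos: [0.5918, -0.0463, 0.128]
tcp_rot: [-3.064, -0.002, 0.295]
ft_force: [0.7, -4.9, 6.9]
opening: 0.0002
t: 22.85
tool_pos: [0.5918, -0.0463, 0.1276]
tcp_rot: [-3.064, -0.002, 0.295]
ft_force: [-0.9, -5.1, 7.4]
opening: 0.0
```

```bash
python3 -m pendant '[[0,0,0,0.2,0,0,0],[0,0,0,0.4,0,0,0],[0,0,0,0.4,0,0,0]]'; python3 -m pendant '[[0,0,0,0.2,0,0,0],[0,0,0,0.4,0,0,0],[0,0,0,0.4,0,0,0]]'
```

```text
t: 23.1
tool_pos: [0.5918, -0.0463, 0.1273]
tcp_rot: [-3.065, -0.002, 0.295]
ft_force: [-0.2, -5.2, 8.3]
opening: -0.0001
t: 23.35
tool_pos: [0.5918, -0.0464, 0.1271]
tcp_rot: [-3.065, -0.002, 0.295]
ft_force: [-2.2, -5.1, 13.0]
opening: 0.0003
```

The force jumped from 8 to 13 N while the travel stalled at z=0.127, so the seal feels solid. I'll ease off and check.

```bash
python3 -m pendant '[[0,0,0,-0.1,0,0,0],[0,0,0,-0.2,0,0,0],[0,0,0,-0.2,0,0,0],[0,0,0,-0.2,0,0,0]]'; python3 look.py; python3 -m pendant '[[0,0,0,-0.4,0,0,0],[0,0,0,-0.8,0,0,0],[0,0,0,-1.2,0,0,0],[0,0,0,-1.2,0,0,0]]'; python3 look.py
```

```text
t: 23.68
tool_pos: [0.5918, -0.0463, 0.1271]
tcp_rot: [-3.065, -0.002, 0.295]
ft_force: [-2.0, -4.8, 10.1]
opening: -0.0
t 23.68 q [-0.025  0.614  0.064  1.754 -0.154  0.803 -1.14 ] x [ 0.5918 -0.0463  0.1271] F [-2.  -4.8 10.1] T [-1.08  0.32  0.06] op -0.0
  tip S,V,z [-0.0942  0.0007  0.1271] tool elev ang 1.494 zV -0.002 yV 0.001
1264 lid angle 0.9633 z at S=-.1 0.2807
1284 lid angle 1.3716 z at S=-.1 0.7517
t: 24.07
tool_pos: [0.5914, -0.0455, 0.1277]
tcp_rot: [-3.063, -0.001, 0.295]
ft_force: [0.4, -0.5, 0.2]
opening: 0.0
t 24.07 q [-0.026  0.614  0.063  1.753 -0.154  0.806 -1.14 ] x [ 0.5914 -0.0455  0.1277] F [ 0.4 -0.5  0.2] T [-0.1  -0.07  0.  ] op 0.0
  tip S,V,z [-0.0933  0.0008  0.1277] tool elev ang 1.493 zV -0.001 yV 0.0
1281 lid angle 0.9823 z at S=-.1 0.2862
1280 lid angle 1.3729 z at S=-.1 0.7549
```

```bash
python3 -m pendant '[[0,0,0,-10,0,0,0],[0,0,0,-40,0,0,0],[0,0,0,-80,0,0,0],[0,-30,60,-120,0,0,0],[0,-60,90,-150,0,0,0],[0,-90,120,-170,0,0,0],[0,-120,150,-180,0,0,0],[0,-140,180,-180,0,0,0],[0,-140,200,-180,0,0,0],[0,-140,200,-180,0,0,0]]'; python3 look.py; python3 - <<'E'
import numpy as np,cv2
cv2.imwrite("pics/s8.png",np.load("sceneL.npz")['p'][:,:,::-1])
E
```

```text
t: 24.95
tool_pos: [0.5173, -0.2961, 0.2935]
tcp_rot: [-3.067, -0.001, 0.29]
ft_force: [-0.5, -1.2, -0.5]
opening: -0.0
t 24.95 q [ 0.34   0.452  0.162  1.564 -0.135  1.186 -0.738] x [ 0.5173 -0.2961  0.2935] F [-0.5 -1.2 -0.5] T [-0.09 -0.02  0.06] op -0.0
  tip S,V,z [-0.3114  0.1448  0.2935] tool elev ang 1.496 zV -0.002 yV 0.005
1067 lid angle 0.0007 z at S=-.1 0.1288
819 lid angle -0.0015 z at S=-.1 0.1288
```

View pics/s8.png

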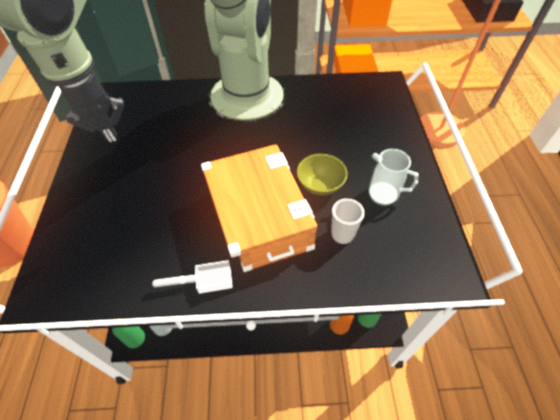

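```bash
python3 -m pendant '[[0,0,0,0,0,0,0],[0,0,0,0,0,0,0],[0,0,0,0,0,0,0]]'; python3 - <<'E'
import numpy as np
a=np.load("scene0.npz")['p'].astype(int);b=np.load("sceneL.npz")['p'].astype(int)
for n,(r0,r1,c0,c1) in dict(jug=(145,210,365,420),tumbler=(195,245,330,366),scoop=(258,298,150,236),bowl=(158,195,325,350)).items(): print(n,np.abs(a-b)[r0:r1,c0:c1].mean().round(2))
from workcell import *
print(job_done())
E
```

```text
t: 25.25
tool_pos: [0.5199, -0.2895, 0.2918]
tcp_rot: [-3.063, -0.001, 0.297]
ft_force: [-0.8, 0.1, 0.3]
opening: -0.0003
jug 3.17
tumbler 4.4
scoop 3.55
bowl 10.13
the job is handed in; nothing more can be done
None
```

The chest is closed with the seal pressed home, and I handed the job in at about 25.3 s of the allowed 72 s.

- **Lowering:** I straddled the lid's front edge with the fingers as a loose cage. I carried it from about 1.41 rad to its rest on the seal in about 10 s, with roughly 5 N or less on the fingers. The seal took the weight at about 0.016 rad, where the force fell to zero and the lid held still. Then I opened the fingers and backed out.
- **Pressing:** I pressed down at `lid_press` with closed fingers. The seal gave 3.4 mm at 4 to 8 N, then went solid. The force jumped to about 13 N for a moment, slightly over the suggested 10 N, before I eased off to 10 N with no further travel.

**Last checks**
- The lid stayed at 0.000 ± 0.002 rad after release. Its front stood 3.3 mm lower than before the press.
- The final picture shows the jug, tumbler, bowl and scoop where they stood. The before-and-after picture difference was small for the jug, tumbler and scoop. It was larger at the bowl (10 against 3 to 4). I put that down to the lid's changed shadow and did not measure the bowl's position separately.
- The arm was clear of everything, with the wrist force at about zero.
- Some camera lid-angle readings during the press were meaningless because the arm was in view, so I did not use them.

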